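# Seat a tube rack on the shaker, clamp it and start the shaker

## Task

The rack of purple-capped tubes stands loose on the platform shaker. With the fingertips push it straight back until it is fully home and square against the back stop, then swing the red clamp lever past its first notch all the way to the second stop so that the jaw grips the rack, and only then press the green start button fully down and let go. Do not pick up the rack or the tubes, keep the tubes in it, and leave the other things on the bench where they are.

Things in the scene. Friction and masses are not known exactly. Their poses are not given: they have to be found in the camera images.
- shaker: platform shaker, white box with a navy control strip along its front, 260 (x) x 270 (y) mm, too heavy to shift. Origin: centre of its underside; x to its back, y to its left, z up. Housing top 78 mm up; black platform mat 100 mm up (x -52 to 104, y -51 to 93 mm). Two fixed grey dials, top 95 mm up, on the control strip at x -95, y -63 and -100 mm
- back_stop (a point): point on the back stop, 11 mm above the mat, at x = 104, y = 22 mm in the shaker's frame: an aluminium bar along y, 156 mm long, 22 mm high above the mat, with two rubber buttons whose tips (x = 104 mm) the rack's back meets. A rail like it runs along the mat's left edge, button tips at y = 93 mm, x from 4 mm, 22 mm high
- rack: black moulded tube rack, 24 pockets, loose on the shaker's mat, 96 (x) x 136 (y) x 34 mm (its front label adds 4 mm), 0.1 to 0.3 kg. Origin: centre of its underside (within 1 mm); x to its back, y to its left, nearly the shaker's directions. Slides on the mat with a few newtons; pushed low at the middle of its front it squares itself against the back stop
- rack_mid (a point): centre of the rack, 17 mm above the mat; front face 48 mm before it, back face 48 mm behind it. In the shaker's frame its x is 56 mm when the rack is home, and its y 25 mm when it is clamped
- clamp_lever (a joint): clamp lever angle, growing clockwise seen from above: 0 = open, 0.61 = first notch (jaw half closed, rack still loose), 1.22 = second stop (rack gripped). A spring plunger on the arm rides over a ridge between notches: the handle takes 5 to 9 N sideways to leave a notch, drops into the next and stays there when let go
- lever_handle (a point): on the axis of the lever's upright red handle, a round grip 22 mm across, from 109 to 155 mm above the worktop; the point is 135 mm up. It circles lever_pivot at 88 mm: at 0 it points to the shaker's right (-y), and it swings towards the shaker's front, stopping 20 degrees short of straight to the front (-x). Free worktop or low housing below it
- lever_pivot (a point): on the lever's upright pivot axis, 135 mm up like lever_handle; x = 30, y = -100 mm in the shaker's frame. A flat arm (13 mm wide, top 116 mm up) runs from here to the handle; on it, 56 mm from the pivot, a brass plunger cap, up to 135 mm
- jaw_pad: clamp jaw to the right of the rack, a dark steel bar 90 (x) x 20 (z) mm with two rubber buttons, on springs that give up to 5 mm; the lever drives it 14 mm to the left (+y of the shaker) against the rack. Its button tips are 19 mm left of this origin, 112 mm up, at y = -56 mm in the shaker's frame when open
- start_top (a point): centre of the top of the round green start button, 28 mm across, in a black collar 44 mm across whose rim is 10 mm lower, on the left of the control strip (x = -95, y = 68 mm in the shaker's frame); pressed straight down
- start (a joint): travel of the start button: 0 = released, 0.006 m = fully down; springs back; 5 N presses it fully
- tube_1: purple-capped sample tube, 13 mm across (cap 17 mm), 95 mm high, standing loosely in one of the pockets at the rack's back left; origin at its bottom, 4 mm above the rack's underside, z along the tube
- tube_2: purple-capped sample tube, 13 mm across (cap 17 mm), 95 mm high, standing loosely in one of the pockets at the rack's back left; origin at its bottom, 4 mm above the rack's underside, z along the tube
- tube_3: purple-capped sample tube, 13 mm across (cap 17 mm), 95 mm high, standing loosely in one of the pockets at the rack's back left; origin at its bottom, 4 mm above the rack's underside, z along the tube
- tube_4: purple-capped sample tube, 13 mm across (cap 17 mm), 95 mm high, standing loosely in one of the pockets at the rack's back left; origin at its bottom, 4 mm above the rack's underside, z along the tube
- bench_timer: white countdown timer, 64 x 64 x 19 mm, a bystander; origin at the centre of its underside
- tape_roll: roll of beige masking tape lying flat, 62 mm across, 19 mm high, a bystander; origin at the centre of its underside
- marker_black: white marker pen with a black cap lying on the worktop, 135 mm long, 16 mm thick, a bystander; origin at the middle of its underside
- dropper_1: small brown dropper bottle with a blue cap, 25 mm across, 73 mm high, a bystander; origin at the centre of its underside
Not all that is in view belongs to the job. Of the things like the rack, leave any that is pink; of the rest the larger one is meant.

How it is judged:
By the outcome, as a careful person would: the job done as asked, in the order asked, and still so for the second after the job is handed in, with the robot touching nothing.
It also fails if it takes over 58 s, if anything falls off the work surface, if the arm or the gripper's body presses on something with over 40 N, if the wrist force passes 120 N, or if a joint passes its speed limit or range.

## Robot

A 7-joint arm with a two-finger parallel gripper is mounted at the origin on a cart in front of the work surface, level with it; the furniture and walls round the work are solid. World frame = base frame: x ahead of the robot, y to its left, z up, the work surface at z = 0. Lengths are in m, angles in rad, forces in N, time in s.
With the tool pointing down it reaches from about 0.425 to 0.925 m from the base axis. Payload 6.8 kg.
Tool frame: the origin (TCP) lies midway between the tips of the shut fingers; the grasp point (between the pads) lies env.pinch_z behind it (env.pinch_z is the distance from the TCP to the grasp point, in m); y points along the fingers, x is the direction in which the jaws open and shut, and the axes are right-handed (so a half turn about y gives the same grasp; the last joint's range is limited). The gripper opens to 88 mm and grips with 3 to 60 N. Pads are 20 mm wide; open, the fingers measure 115 mm over their backs; the gripper's body (75 mm by 178 mm) begins 61 mm behind the grasp point.
Start: joints at [1.186, 0.477, 0.022, 1.555, -0.011, 1.109, -0.083], TCP at [0.184, -0.649, 0.223] pointing down, gripper open.
Joint ranges: [-2.96, 2.96], [-0.34, 2.1], [-1.41, 1.46], [0.24, 2.44], [-1.37, 4.51], [0.17, 1.92], [-2.96, 2.96]. Speed limits (rad/s): [2.39, 2.39, 3.14, 3.14, 3.14, 3.14, 3.14].

## Interface

Orientations are given as a 3x3 rotation matrix whose columns are the frame's x, y, z axes.
In Python, from station import env gives the robot as it stands.
- The arm moves only by the shell command python3 -m handwheel 'ROWS' [FORCE]. ROWS is JSON, one flat list of numbers, 7 for each row, row after row: the shift along the tool's x, y, z in mm, then the turn, a rotation vector about the tool's x, y, z in rad, then the finger opening in mm, from 0 to 87.8. A call has 1 to 12 rows; each row shifts and turns the commanded pose from where the row before left it, along the tool's axes as they then stand; what a row does not reach is not made up. A row lasts 1/10 s, in which the tool goes at most 50 mm and 8.59 degrees, less where a joint would pass 70% of its speed; a pose out of reach is approached as far as the arm can. A call with a gripper value outside its range is refused whole. The fingers move at their own pace and stop on an object; FORCE is the grip in N (left out, the last holds). Time passes only in rows, so rows that do not move let the fingers close. It gives the time, the measured TCP pose, the force and the opening at its end, in the units of the state.
- env.state(): the state, without advancing time (a new reading comes with each control period).
- env.capture(name): name is "side" or "top" or "wrist"; returns (picture, depth): 400x640x3 uint8, blue, green, red; 400x640 float32, m along the optical axis (not along the pixel's ray), 0 where there is no reading.
- env.calibration(name): a dict with "fovy" (degrees; the focal length in pixels is half the picture's height over the tangent of half this angle, whatever the lens; pixels are square), "cx", "cy" (the principal point, pixels), "xyz" and "rotation" of the camera in the world; the wrist camera has in their place "mount" (4x4, takes a point from camera to tool coordinates, whose origin is the TCP and whose axes are the tool frame's). Camera axes: x right, y down, z forward; pixel columns grow to the right and rows downward; lengths in m; the calibration is good to about 2 mm. A picture is of the moment at which its call begins: read the wrist's pose just before it. calibration takes no time and is no camera call.
- env.hand_in(): hands the job in, once; it reports no verdict.
The state is a dict: "time": time; "joint_positions": joint angles; "qd": joint speeds; "effort": joint torques, N m; "tcp_pos": TCP position; "tool_rot": TCP orientation; "contact_force": force on the tool from outside, world axes, zero at the start; "ft_torque": the same for the moment, N m; "gripper_width": finger opening in m.
Only numpy, scipy, OpenCV 4.12 (cv2) and the standard library are available. Lean on these libraries where they do the work, as an engineer would, in place of code of your own. Each camera call takes 0.05 s, during which the arm holds its last target.

## Working session

There is one attempt and no reset: what is moved stays moved. The work goes in short steps, Python scripts to look and compute and a shell command to move; the robot and the scene stay as the last step left them, time stands still between calls to the robot, and variables do not carry over. Pictures are saved under pics/ and viewed, and the job is handed in when it is done.

```bash
mkdir -p pics; ls
python3 - <<'E'
from station import env
import cv2
s=env.state();print(s)
print(env.pinch_z)
for n in("side","top","wrist"):
    p,d=env.capture(n);cv2.imwrite(f"pics/{n}0.png",p);print(n,env.calibration(n))
E
```

```text
pics
{'time': 0.0, 'joint_positions': array([ 1.18588363,  0.47779388,  0.02231459,  1.55642582, -0.01150338,
        1.10931707, -0.08314102]), 'qd': array([ 0.00013903,  0.00141256,  0.00113203, -0.00084916,  0.00019983,
        0.00091515, -0.00032131]), 'effort': array([ 2.77764566e-04, -5.82852030e+01,  1.53480504e+00, -2.72609067e+01,
       -5.43839915e-02,  1.69871858e-02,  1.21250109e-04]), 'tcp_pos': array([ 0.18430866, -0.64872523,  0.22169625]), 'tool_rot': array([[ 2.73292126e-01, -6.11021895e-04,  9.61930892e-01],
       [-9.61929378e-01,  1.71056513e-03,  2.73292783e-01],
       [-1.81243331e-03, -9.99998350e-01, -1.20275930e-04]]), 'contact_force': array([ 0.52606123, -0.45484197,  0.60377582]), 'ft_torque': array([ 0.06935604,  0.0191513 , -0.01003077]), 'gripper_width': 0.0875798095048121}
0.0187
side {'fovy': 52.412273878842754, 'cx': 318.0543071258765, 'cy': 199.67319326742063, 'xyz': array([-0.04336577,  0.74715245,  0.79731788]), 'rotation': array([[-0.82114524, -0.3249041 ,  0.46920978],
       [-0.57065865,  0.47940225, -0.66672497],
       [-0.00831855, -0.81523666, -0.57906821]])}
top {'fovy': 42.717922668760224, 'cx': 318.36585982866706, 'cy': 199.5166591892553, 'xyz': array([ 0.23532278, -0.06449455,  1.40894264]), 'rotation': array([[-0.01376879, -0.98082473,  0.19440492],
       [-0.99953255,  0.0188086 ,  0.02410219],
       [-0.02729651, -0.19398219, -0.98062521]])}
wrist {'fovy': 71.21290654114014, 'cx': 322.9760285367237, 'cy': 202.18222515600385, 'mount': array([[ 9.99999992e-01, -9.01964246e-05,  9.29301374e-05,
         1.52437388e-04],
       [-1.14746226e-04, -2.84427291e-01,  9.58697608e-01,
        -1.61943427e-01],
       [-6.00392292e-05, -9.58697610e-01, -2.84427299e-01,
         7.76827372e-02],
       [ 0.00000000e+00,  0.00000000e+00,  0.00000000e+00,
         1.00000000e+00]])}
```

View pictures.

View pics/side0.png

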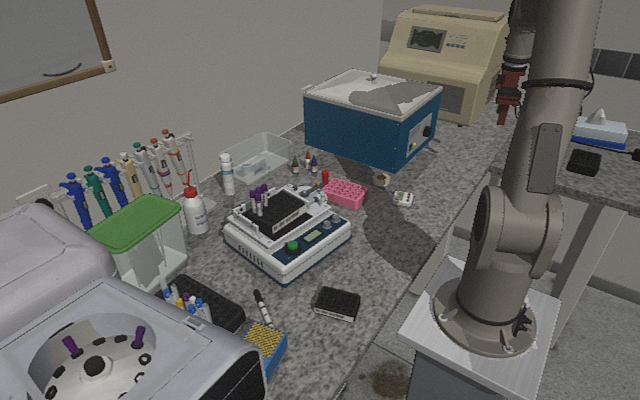

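View pics/top0.png

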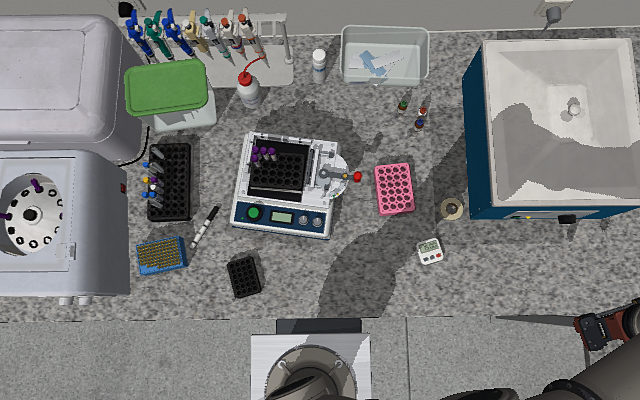

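View pics/wrist0.png

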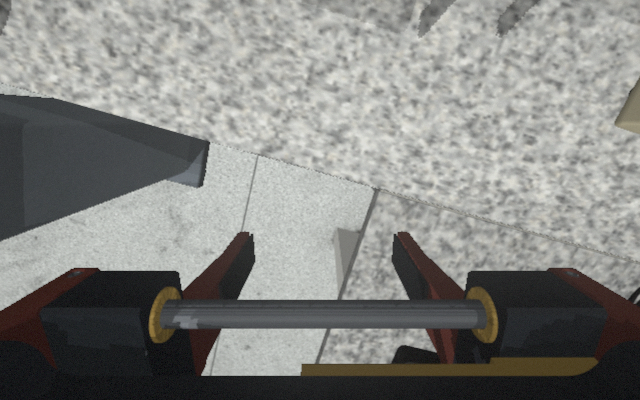

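```bash
cat > h.py <<'E'
import numpy as np,cv2
from station import env
def f(c): return 200/np.tan(np.radians(c["fovy"])/2)
def cam(n,st=None):
    c=env.calibration(n)
    if n!="wrist": return c,np.array(c["rotation"]),np.array(c["xyz"])
    M=c["mount"];R=st["tool_rot"]
    return c,R@M[:3,:3],R@M[:3,3]+st["tcp_pos"]
def ray(C,u,v,z):
    c,R,t=C;d=R@np.array([(u-c["cx"])/f(c),(v-c["cy"])/f(c),1.]);return t+d*(z-t[2])/d[2]
def proj(C,P):
    c,R,t=C;p=R.T@(np.array(P)-t);return c["cx"]+f(c)*p[0]/p[2],c["cy"]+f(c)*p[1]/p[2]
def dp(C,u,v,z):
    c,R,t=C;return t+R@(np.array([(u-c["cx"])/f(c),(v-c["cy"])/f(c),1.])*z)
E
python3 - <<'E'
import cv2
p=cv2.imread("pics/top0.png");cv2.imwrite("pics/topc.png",cv2.resize(p[120:250,220:380],None,fx=5,fy=4.6*5/4.6*0.9,interpolation=cv2.INTER_CUBIC)[:600])
p=cv2.imread("pics/side0.png");cv2.imwrite("pics/sidec.png",cv2.resize(p[165:285,215:375],None,fx=5,fy=5,interpolation=cv2.INTER_CUBIC))
E
```

```text
(no output)
```

View pics/topc.png

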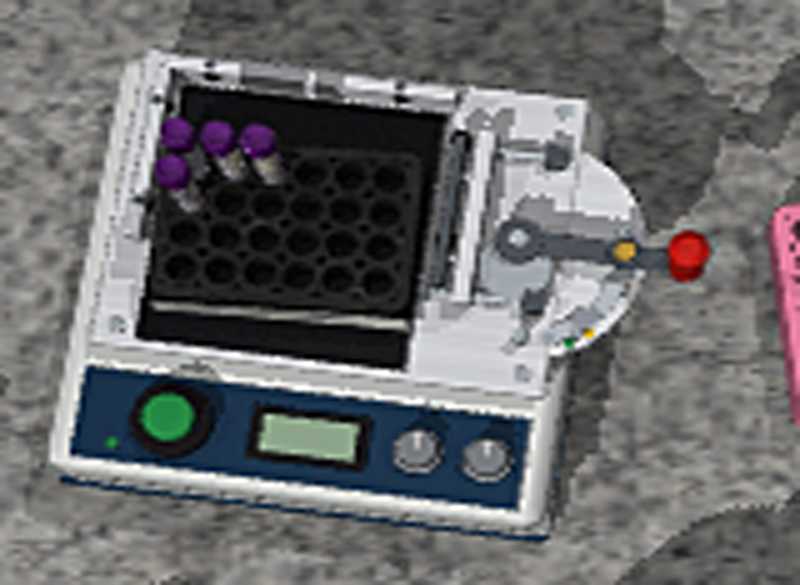

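View pics/sidec.png

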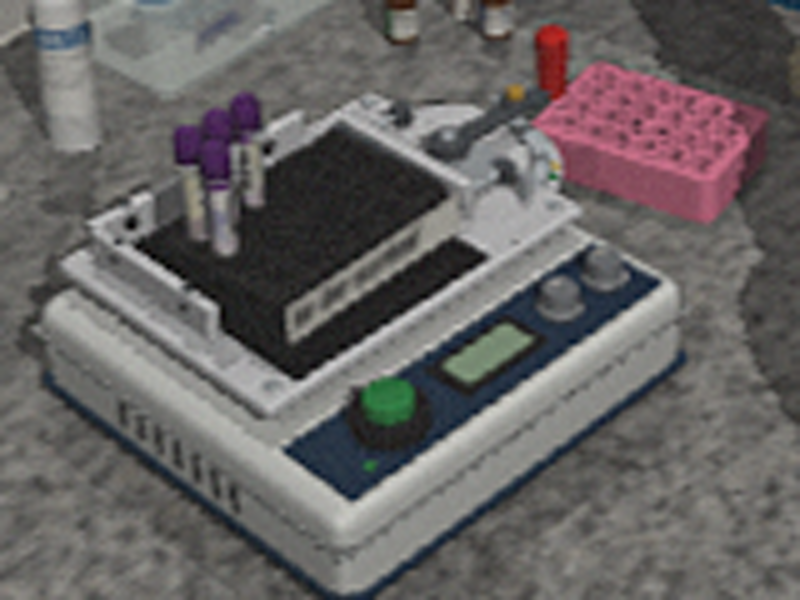

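Run:
```python
from h import *
C=cam("top");S=cam("side")
p=cv2.imread("pics/top0.png");_,d=env.capture("top");_,ds=env.capture("side");q=cv2.imread("pics/side0.png")
def blob(img,lo,hi,roi):
    x0,y0,x1,y1=roi
    h=cv2.cvtColor(img,cv2.COLOR_BGR2HSV);m=cv2.inRange(h,lo,hi);k=np.zeros_like(m);k[y0:y1,x0:x1]=m[y0:y1,x0:x1]
    n,l,s,c=cv2.connectedComponentsWithStats(k);o=[(s[i,4],c[i],l==i) for i in range(1,n) if s[i,4]>3];return sorted(o,key=lambda a:-a[0])
T=(220,120,380,250);D=(215,165,375,285)
for nm,lo,hi in(("green",(50,120,60),(85,255,255)),("redA",(0,150,90),(8,255,255)),("purple",(130,80,40),(165,255,255)),("brass",(15,120,120),(30,255,255))):
    for vn,img,dd,CC,roi in(("top",p,d,C,T),("side",q,ds,S,D)):
        for a,c,m in blob(img,lo,hi,roi)[:4]:
            z=np.median(dd[m]);print(nm,vn,a,c.round(2),"depthpt",dp(CC,*c,z).round(4))
# two-view green, plane pts
```

```text
green top 91 [253.   212.11] depthpt [0.4646 0.1385 0.1004]
green top 7 [241.71 218.  ] depthpt [0.4526 0.1711 0.0816]
green top 4 [333.5 195.5] depthpt [ 0.5048 -0.072   0.0996]
green side 80 [292.38 244.82] depthpt [0.4623 0.1451 0.0997]
green side 4 [288.5 257.5] depthpt [0.4549 0.1722 0.0804]
redA top 71 [357.06 176.23] depthpt [ 0.5426 -0.1321  0.1518]
redA side 58 [324.95 176.47] depthpt [ 0.5427 -0.1233  0.1385]
purple top 89 [267.01 150.43] depthpt [0.6014 0.0904 0.1978]
purple top 42 [253.76 157.48] depthpt [0.5842 0.1231 0.1972]
purple top 41 [254.88 149.2 ] depthpt [0.6055 0.1206 0.1968]
purple side 161 [257.98 191.94] depthpt [0.5952 0.1143 0.1956]
purple side 5 [258. 202.] depthpt [0.5846 0.1289 0.176 ]
brass top 13 [344.62 175.38] depthpt [ 0.552  -0.1016  0.1253]
brass top 4 [337.5 193.5] depthpt [ 0.5103 -0.0826  0.098 ]
brass side 7 [317.71 183.  ] depthpt [ 0.5508 -0.0963  0.1264]
```

```bash
python3 -m handwheel '[-35,-7,34,0,0,0,0,-35,-7,34,0,0,0,0,-35,-7,34,0,0,0,0,-35,-7,34,0,0,0,0,-35,-7,34,0,0,0,0,-35,-7,34,0,0,0,0,-35,-7,34,0,0,0,0,-35,-7,34,0,0,0,0,-35,-7,34,0,0,0,0,-35,-7,34,0,0,0,0,-35,-7,34,0,0,0,0,-35,-7,34,0,0,0,0]' 20
```

```text
time: 1.45
tcp_pos: [0.4626, -0.132, 0.3072]
tool_rot: [[0.273, 0.001, 0.962], [-0.962, -0.001, 0.273], [0.001, -1.0, 0.0]]
contact_force: [1.5, 0.4, -0.2]
gripper_width: 0.0002
```

```bash
python3 -m handwheel '[-31,-6,26,0,0,0,0,-31,-6,26,0,0,0,0,-31,-6,26,0,0,0,0,-31,-6,26,0,0,0,0,0,0,0,0,0.148,0,0,0,0,0,0,0.148,0,0,0,0,0,0,0.148,0,0,0,0,0,0,0,0,0]'
python3 - <<'E'
from h import *
import pickle
s=env.state();p,d=env.capture("wrist");cv2.imwrite("pics/w1.png",p);np.save("d1.npy",d);pickle.dump({k:s[k] for k in("tcp_pos","tool_rot")},open("s1.pkl","wb"))
E
```

```text
time: 2.25
tcp_pos: [0.5282, 0.0139, 0.3306]
tool_rot: [[-0.168, -0.0, 0.986], [-0.986, -0.0, -0.168], [0.0, -1.0, -0.0]]
contact_force: [-0.7, 0.2, 0.8]
gripper_width: 0.0003
```

View pics/w1.png

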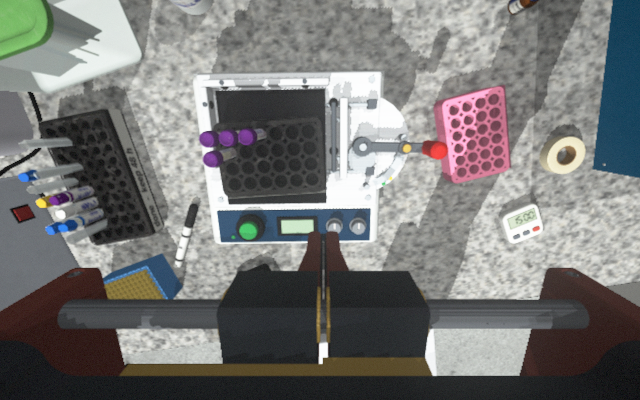

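Run:
```python
from h import *
import pickle
s=pickle.load(open("s1.pkl","rb"));C=cam("wrist",s);p=cv2.imread("pics/w1.png");d=np.load("d1.npy")
h=cv2.cvtColor(p,cv2.COLOR_BGR2HSV)
def blob(lo,hi,roi,k0=3):
    x0,y0,x1,y1=roi;m=cv2.inRange(h,lo,hi);k=np.zeros_like(m);k[y0:y1,x0:x1]=m[y0:y1,x0:x1]
    n,l,st,c=cv2.connectedComponentsWithStats(k);return sorted([(st[i,4],c[i],l==i) for i in range(1,n) if st[i,4]>k0],key=lambda a:-a[0])
for nm,lo,hi,roi,z in(("green",(50,120,60),(85,255,255),(220,205,275,245),.104),("red",(0,150,90),(8,255,255),(400,130,460,170),.155),("brass",(15,110,100),(32,255,255),(390,135,420,160),.135),("purple",(130,80,40),(165,255,255),(190,110,280,170),.2)):
    for a,c,m in blob(lo,hi,roi)[:4]:
        z0=np.median(d[m]);print(nm,a,c.round(2),"depth",dp(C,*c,z0).round(4),"plane",ray(C,*c,z).round(4))
cv2.imwrite("pics/w1c.png",cv2.resize(p[65:250,190:450],None,fx=3,fy=3,interpolation=cv2.INTER_CUBIC))
```

```text
green 252 [247.89 230.59] depth [0.4651 0.1392 0.1006] plane [0.4663 0.138  0.104 ]
green 13 [232.62 236.62] depth [0.4523 0.1725 0.0813] plane [0.4607 0.163  0.104 ]
red 259 [436.79 150.39] depth [ 0.5467 -0.1281  0.1536] plane [ 0.5469 -0.1276  0.155 ]
brass 53 [406.42 147.68] depth [ 0.5522 -0.0998  0.1268] plane [ 0.5533 -0.0976  0.135 ]
purple 783 [228.28 137.54] depth [0.6035 0.0997 0.1976] plane [0.6035 0.0989 0.2   ]
purple 236 [212.51 158.62] depth [0.5852 0.1219 0.1973] plane [0.5854 0.1208 0.2   ]
```

View pics/w1c.png

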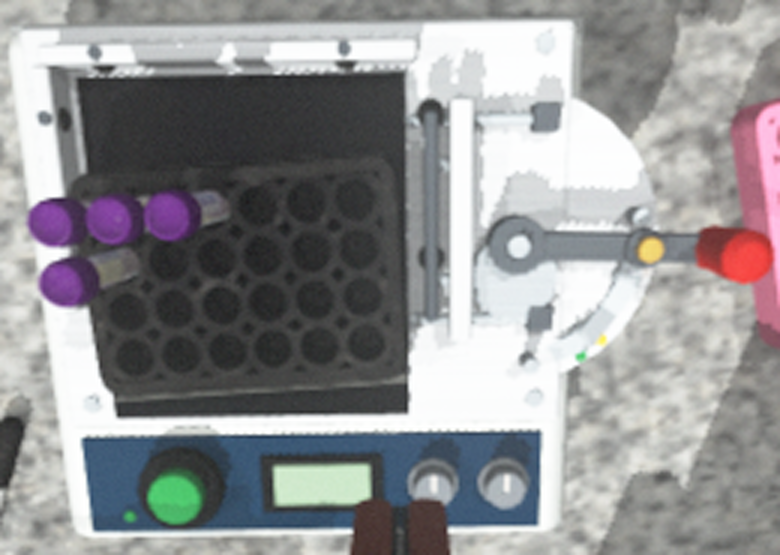

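Run:
```python
from h import *
import pickle
s=pickle.load(open("s1.pkl","rb"));C=cam("wrist",s)
P={}
for n,(a,b),z in(("dial1",(434,482),.095),("dial2",(504,482),.095),("green",(175,498),.1005),("red",(752,256),.155),("brass",(651,249),.135),("pivot",(519,246),.122),("matBL",(79,78),.1),("matBR",(405,73),.1),("matFR",(407,412),.1),("matFL",(117,414),.1),("rFL",(110,390),.134),("rFR",(406,375),.134),("rBL",(72,182),.134),("rBR",(384,157),.134)):
    P[n]=ray(C,190+a/3,65+b/3,z);
ref={"dial1":(-95,-63),"dial2":(-95,-100),"green":(-95,68),"red":(30,-188),"brass":(30,-156),"matBR":(104,-51),"matFR":(-52,-51),"matFL":(-52,93)}
ref={k:v for k,v in ref.items() if k!="brass"}
A=np.array([ref[k] for k in ref])/1e3;B=np.array([P[k][:2] for k in ref])
a=A-A.mean(0);b=B-B.mean(0);H=a.T@b;U,S,V=np.linalg.svd(H);R=(V.T@U.T)
t=B.mean(0)-R@A.mean(0)
print("yaw",np.degrees(np.arctan2(R[1,0],R[0,0])),"t",t)
for k in P: print(k,P[k].round(4),"shaker",((P[k][:2]-t)@R*1000).round(1),ref.get(k))
np.savez("sh.npz",R=R,t=t)
def W(x,y): return (t+R@np.array([x,y])/1e3).round(4)
print("btn",W(-95,68),"handle",W(30,-188),"pivot",W(30,-100),"homefrontmid",W(8,22))
T=cam("top")
for n,x,y,z in(("btn",-95,68,.1),("handletop",30,-188,.155)): print(n,proj(T,(*W(x,y),z)))
```

```text
yaw -8.960047518475136 t [0.54887079 0.05741349]
dial1 [0.4488 0.0089 0.095 ] shaker [-91.3 -63.5] (-95, -63)
dial2 [ 0.4428 -0.0261  0.095 ] shaker [-91.7 -99. ] (-95, -100)
green [0.4643 0.1387 0.1005] shaker [-96.2  67.1] (-95, 68)
red [ 0.5462 -0.1322  0.155 ] shaker [  26.9 -187.7] (30, -188)
brass [ 0.5528 -0.0983  0.135 ] shaker [  28.2 -153.2] None
pivot [ 0.5619 -0.0453  0.122 ] shaker [ 28.8 -99.4] None
matBL [0.6634 0.1323 0.1   ] shaker [101.4  91.8] None
matBR [ 0.6415 -0.0085  0.1   ] shaker [101.7 -50.6] (104, -51)
matFR [0.4891 0.0161 0.1   ] shaker [-52.6 -50.1] (-52, -51)
matFL [0.5119 0.1561 0.1   ] shaker [-51.9  91.7] (-52, 93)
rFL [0.5313 0.1428 0.134 ] shaker [-30.7  81.6] None
rFR [0.516  0.0124 0.134 ] shaker [-25.5 -49.6] None
rBL [0.62   0.1348 0.134 ] shaker [58.2 87.5] None
rBR [0.6082 0.0061 0.134 ] shaker [ 66.6 -41.4] None
btn [0.4656 0.1394] handle [ 0.5492 -0.133 ] pivot [ 0.5629 -0.046 ] homefrontmid [0.5602 0.0779]
btn (np.float64(252.6809080686485), np.float64(211.74719224304624))
handletop (np.float64(357.3981704157271), np.float64(173.36901225332562))
```

```bash
python3 -m handwheel '[-33,10,-24,0,-0.012,0,0,-33,10,-24,0,0,0,0,0,45,0,0,0,0,0,0,45,0,0,0,0,0,0,45,0,0,0,0,0,0,35,0,0,0,0,0,0,15,0,0,0,0,0,0,10,0,0,0,0,0,0,0,0,0,0,0,0]'
python3 - <<'E'
from h import *
z=np.load("sh.npz");s=env.state();print(((s["tcp_pos"][:2]-z["t"])@z["R"]*1000).round(1),s["tcp_pos"])
for n in("side","wrist"):
    p,d=env.capture(n);cv2.imwrite(f"pics/{n}2.png",cv2.resize(p[165:285,215:375],None,fx=5,fy=5) if n=="side" else p)
E
```

```text
time: 3.2
tcp_pos: [0.4911, 0.0865, 0.1149]
tool_rot: [[-0.153, -0.002, 0.988], [-0.988, -0.0, -0.153], [0.0, -1.0, -0.002]]
contact_force: [0.2, -0.1, -0.7]
gripper_width: 0.0002
[-61.6  19.8] [0.49108348 0.08653484 0.11486398]
```

View pics/side2.png

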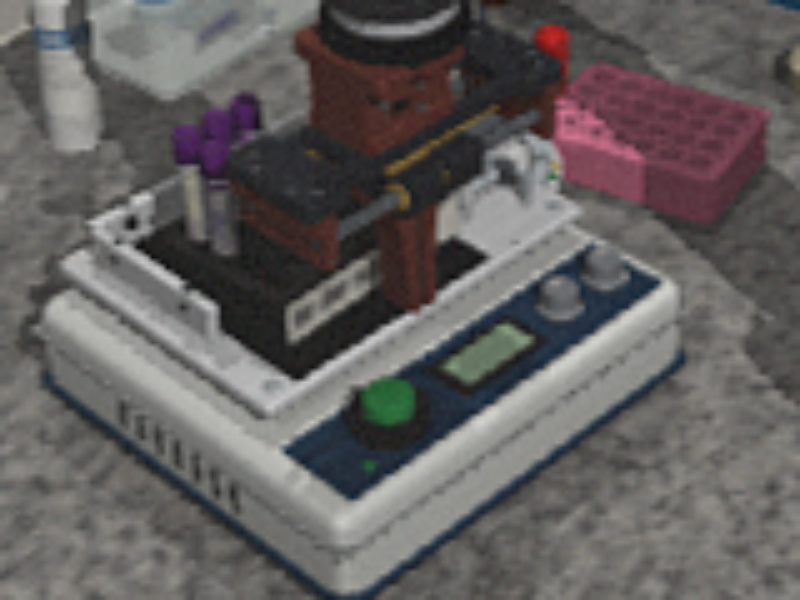

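View pics/wrist2.png

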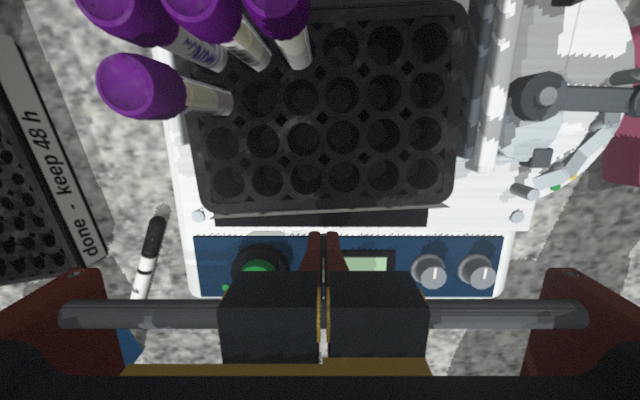

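```bash
python3 -m handwheel '[0,3,8,0,0,0,0,0,0,6,0,0,0,0,0,0,4,0,0,0,0,0,0,4,0,0,0,0,0,0,4,0,0,0,0,0,0,4,0,0,0,0,0,0,4,0,0,0,0,0,0,4,0,0,0,0,0,0,4,0,0,0,0,0,0,0,0,0,0,0]';python3 -m handwheel '[0,0,3,0,0,0,0,0,0,3,0,0,0,0,0,0,2,0,0,0,0,0,0,0,0,0,0,0]'
```

```text
time: 4.3
tcp_pos: [0.534, 0.08, 0.1126]
tool_rot: [[-0.155, 0.001, 0.988], [-0.988, 0.0, -0.155], [-0.0, -1.0, 0.001]]
contact_force: [0.1, -0.5, 0.2]
gripper_width: 0.0003
time: 4.7
tcp_pos: [0.5415, 0.0788, 0.1126]
tool_rot: [[-0.155, 0.001, 0.988], [-0.988, 0.0, -0.155], [-0.0, -1.0, 0.001]]
contact_force: [0.6, 0.6, -0.8]
gripper_width: 0.0004
```

Run:
```python
from h import *
p,d=env.capture("wrist");cv2.imwrite("pics/w3.png",p)
```

```text
(no output)
```

View pics/w3.png

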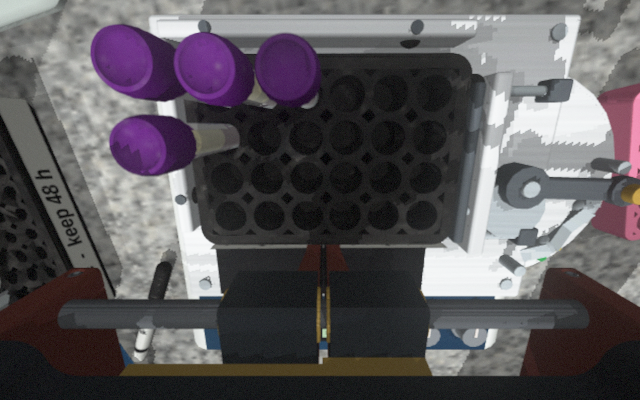

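```bash
python3 -m handwheel '[0,0,2,0,0,0,0,0,0,0,0,0,0,0]';python3 -m handwheel '[0,0,1.5,0,0,0,0,0,0,0,0,0,0,0]';python3 -m handwheel '[0,0,1.5,0,0,0,0,0,0,0,0,0,0,0]'
```

```text
time: 4.95
tcp_pos: [0.5431, 0.0787, 0.1127]
tool_rot: [[-0.155, 0.0, 0.988], [-0.988, 0.0, -0.155], [-0.0, -1.0, 0.0]]
contact_force: [-0.0, 0.3, 0.3]
gripper_width: 0.0004
time: 5.15
tcp_pos: [0.5446, 0.0785, 0.1127]
tool_rot: [[-0.155, 0.0, 0.988], [-0.988, 0.0, -0.155], [-0.0, -1.0, 0.0]]
contact_force: [-0.8, -0.4, 0.1]
gripper_width: 0.0003
time: 5.35
tcp_pos: [0.5462, 0.0782, 0.1127]
tool_rot: [[-0.155, 0.0, 0.988], [-0.988, 0.0, -0.155], [-0.0, -1.0, 0.0]]
contact_force: [-1.6, -0.1, -1.1]
gripper_width: 0.0003
```

```bash
python3 -m handwheel '[0,0,1.5,0,0,0,0,0,0,0,0,0,0,0]';python3 -m handwheel '[0,0,1.5,0,0,0,0,0,0,0,0,0,0,0]';python3 -m handwheel '[0,0,1.5,0,0,0,0,0,0,0,0,0,0,0]'
```

```text
time: 5.55
tcp_pos: [0.5477, 0.0779, 0.1126]
tool_rot: [[-0.155, 0.0, 0.988], [-0.988, 0.0, -0.155], [-0.0, -1.0, 0.0]]
contact_force: [-0.0, 0.0, 0.5]
gripper_width: 0.0005
time: 5.75
tcp_pos: [0.548, 0.0778, 0.1126]
tool_rot: [[-0.154, -0.002, 0.988], [-0.988, -0.0, -0.154], [0.001, -1.0, -0.002]]
contact_force: [-4.3, 0.3, 4.3]
gripper_width: 0.0007
time: 5.95
tcp_pos: [0.5481, 0.0778, 0.1125]
tool_rot: [[-0.154, -0.004, 0.988], [-0.988, -0.001, -0.154], [0.001, -1.0, -0.004]]
contact_force: [-9.1, 0.8, 7.3]
gripper_width: 0.0005
```

```bash
python3 -m handwheel '[0,0,1.5,0,0,0,0,0,0,0,0,0,0,0,0,0,0,0,0,0,0]'
python3 - <<'E'
from h import *
import pickle
s=env.state();p,d=env.capture("wrist");cv2.imwrite("pics/w4.png",p);pickle.dump({k:s[k] for k in("tcp_pos","tool_rot")},open("s4.pkl","wb"))
E
```

```text
time: 6.25
tcp_pos: [0.5482, 0.0778, 0.1125]
tool_rot: [[-0.154, -0.007, 0.988], [-0.988, -0.001, -0.154], [0.002, -1.0, -0.007]]
contact_force: [-14.7, 1.6, 11.7]
gripper_width: 0.0004
```

View pics/w4.png

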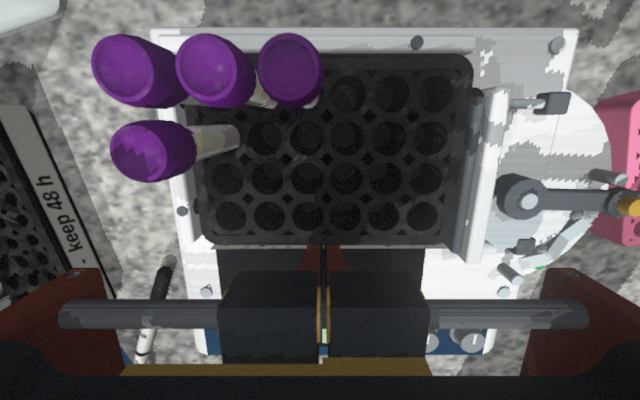

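```bash
python3 -m handwheel '[0,0,-8,0,0,0,0,0,0,-20,0,0,0,0,0,-30,-10,0,0,0,0,0,-45,0,0,0,0,0,0,-45,0,0,0,0,0,0,-45,0,0,0,0,0,0,-40,0,0,0,0,0,0,0,0,0,0,0,0]'
python3 - <<'E'
from h import *
import pickle
s=env.state();p,d=env.capture("wrist");cv2.imwrite("pics/w5.png",p);np.save("d5.npy",d);pickle.dump({k:s[k] for k in("tcp_pos","tool_rot")},open("s5.pkl","wb"))
cv2.imwrite("pics/w5c.png",cv2.resize(p[0:250,150:450],None,fx=2.4,fy=2.4,interpolation=cv2.INTER_CUBIC))
E
```

```text
time: 7.1
tcp_pos: [0.5177, 0.0841, 0.3239]
tool_rot: [[-0.155, 0.012, 0.988], [-0.988, 0.002, -0.155], [-0.004, -1.0, 0.012]]
contact_force: [0.9, 0.3, 0.2]
gripper_width: 0.0005
```

View pics/w5c.png

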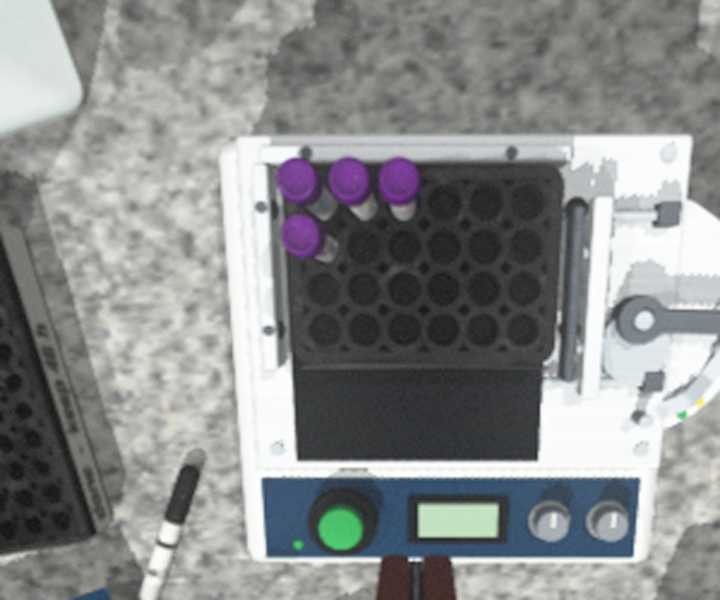

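Run:
```python
from h import *
import pickle
s=pickle.load(open("s5.pkl","rb"));C=cam("wrist",s);z=np.load("sh.npz")
for n,(a,b),h in(("rBR",(540,165),.134),("rBR2",(450,165),.134),("rFL",(310,362),.134),("rFR",(545,361),.134),("rL",(288,300),.134),("rR",(557,300),.134),("matFL",(298,461),.1),("matFR",(538,459),.1),("btn",(342,528),.1005),("stopfront",(500,162),.122),("pivot",(644,320),.122),("dial1",(549,521),.095),("dial2",(607,521),.095)):
    q=ray(C,150+a/2.4,b/2.4,h);print(n,q.round(4),((q[:2]-z["t"])@z["R"]*1000).round(1))
```

```text
rBR [0.6429 0.0039 0.134 ] [101.2 -38.2]
rBR2 [0.6496 0.0467 0.134 ] [101.2   5.1]
rFL [0.5681 0.1319 0.134 ] [ 7.4 76.5]
rFR [0.5497 0.0111 0.134 ] [  8.  -45.6]
rL [0.6003 0.1368 0.134 ] [38.5 86.4]
rR [0.5792 0.002  0.134 ] [ 38.6 -50. ]
matFL [0.5098 0.1562 0.1   ] [-54.   91.5]
matFR [0.4891 0.0153 0.1   ] [-52.5 -50.9]
btn [0.4645 0.1381 0.1005] [-95.9  66.5]
stopfront [0.649  0.0211 0.122 ] [104.6 -20.3]
pivot [ 0.5614 -0.0447  0.122 ] [ 28.3 -98.9]
dial1 [0.4476 0.012  0.095 ] [-93.  -60.6]
dial2 [ 0.4421 -0.0232  0.095 ] [-92.9 -96.3]
```

```bash
python3 -m handwheel '[42,0,12.6,0,0,0,40,42,0,12.6,0,0,0,40,42,0,12.6,0,0,0,40,42,0,12.6,0,0,0,40,41,0,12.6,0,0,0,40,0,0,0,0,-0.146,0,40,0,0,0,0,-0.146,0,40,0,0,0,0,-0.146,0,40,0,0,0,0,-0.146,0,40,0,0,0,0,-0.146,0,40]'; python3 -m handwheel '[0,10,0,0,-0.146,0,50,0,10,0,0,-0.146,0,50,0,10,0,0,-0.146,0,50,0,10,0,0,-0.146,0,50,0,10,0,0,-0.146,0,50,0,10,0,0,-0.11,0,50,0,0,0,0,0,0,50]'
python3 - <<'E'
from h import *
import pickle
s=env.state();print(s["joint_positions"].round(2));p,d=env.capture("wrist");cv2.imwrite("pics/w6.png",p);np.save("d6.npy",d);pickle.dump({k:s[k] for k in("tcp_pos","tool_rot")},open("s6.pkl","wb"))
E
```

```text
time: 8.15
tcp_pos: [0.5437, -0.1333, 0.3157]
tool_rot: [[0.549, -0.002, 0.836], [-0.836, 0.0, 0.549], [-0.001, -1.0, -0.002]]
contact_force: [0.2, 0.2, 0.4]
gripper_width: 0.04
time: 8.85
tcp_pos: [0.5427, -0.1332, 0.2547]
tool_rot: [[0.988, -0.004, 0.155], [-0.155, 0.001, 0.988], [-0.004, -1.0, 0.0]]
contact_force: [0.8, -0.6, 0.3]
gripper_width: 0.0497
[ 0.59  0.31 -0.56  1.77  0.18  1.12 -0.19]
```

View pics/w6.png

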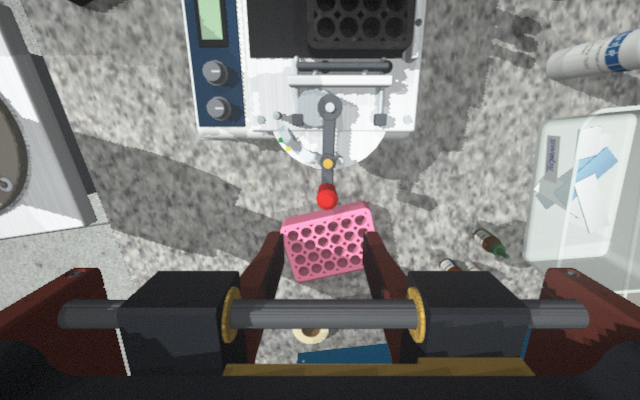

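Run:
```python
from h import *
import pickle
s=pickle.load(open("s6.pkl","rb"));C=cam("wrist",s);z=np.load("sh.npz");d=np.load("d6.npy")
p=cv2.imread("pics/w6.png");h=cv2.cvtColor(p,cv2.COLOR_BGR2HSV);m=cv2.inRange(h,(0,150,90),(8,255,255));m[:,:300]=0;m[:,350:]=0;m[:180]=0;m[212:]=0
ys,xs=np.nonzero(m);print(xs.min(),xs.max(),ys.min(),ys.max())
for v in(193,196,199,201,203):
  r=xs[ys==v]; print(v,r.min(),r.max(),d[v,326],dp(C,326,v,d[v,326]).round(4))
for n,uv,hh in(("handle",(326.5,200),.155),("brass",(327.5,162),.135),("pivot",(329.5,107),.122)):
    q=ray(C,*uv,hh);print(n,q.round(4),((q[:2]-z["t"])@z["R"]*1000).round(1), "tool",((q-s["tcp_pos"])@s["tool_rot"]*1000).round(1))
```

```text
317 336 184 208
193 318 335 0.27144387 [ 0.5462 -0.1245  0.1539]
196 317 336 0.26988438 [ 0.5458 -0.1268  0.1562]
199 317 336 0.2717391 [ 0.5453 -0.1301  0.1552]
201 317 336 0.27195466 [ 0.5451 -0.132   0.1556]
203 318 335 0.27200872 [ 0.5448 -0.1338  0.1561]
handle [ 0.5457 -0.1312  0.155 ] [  26.2 -186.8] tool [ 3.1 99.7  2.4]
brass [ 0.552  -0.0977  0.135 ] [  27.2 -152.7] tool [  4.2 119.7  36.5]
pivot [ 0.5621 -0.0455  0.122 ] [ 29.  -99.6] tool [  6.2 132.7  89.6]
```

```bash
python3 -m handwheel '[3,40,1,0,0,0,50,0,40,1,0,0,0,50,0,30,0,0,0,0,50,0,15,0,0,0,0,50,0,7,0,0,0,0,50,0,0,0,0,0,0,50]' ; python3 -m handwheel '[0,0,0,0,0,0,30,0,0,0,0,0,0,23,0,0,0,0,0,0,20,0,0,0,0,0,0,20,0,0,0,0,0,0,20]' 15
python3 - <<'E'
from h import *
p,d=env.capture("wrist");cv2.imwrite("pics/w7.png",p)
p,d=env.capture("side");cv2.imwrite("pics/side7.png",cv2.resize(p[145:265,235:395],None,fx=5,fy=5))
E
```

```text
time: 9.5
tcp_pos: [0.5477, -0.1316, 0.1257]
tool_rot: [[0.988, -0.0, 0.156], [-0.156, 0.0, 0.988], [-0.0, -1.0, 0.0]]
contact_force: [0.3, 0.1, 0.2]
gripper_width: 0.0501
time: 10.0
tcp_pos: [0.5487, -0.1319, 0.1263]
tool_rot: [[0.988, 0.003, 0.155], [-0.155, -0.0, 0.988], [0.003, -1.0, -0.0]]
contact_force: [3.7, -1.0, -0.4]
gripper_width: 0.0209
```

View pics/w7.png

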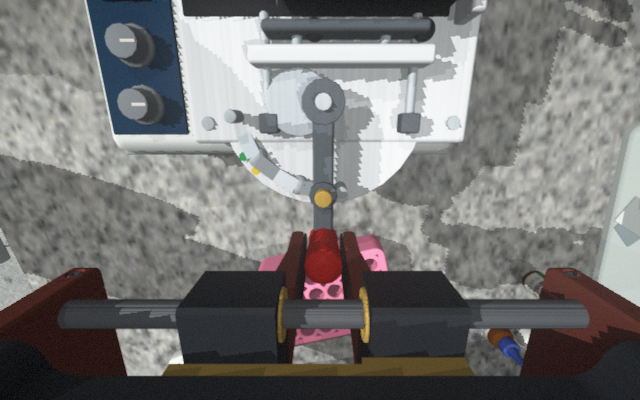

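View pics/side7.png

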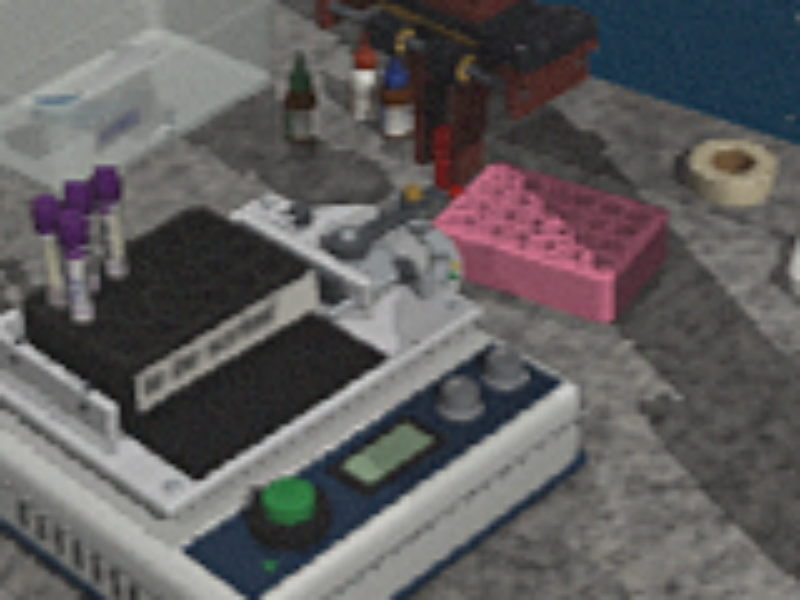

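```bash
python3 -m handwheel '[-8.8,0,0.4,0,0.1,0,20,-8.8,0,0.4,0,0.1,0,20,-8.8,0,0.4,0,0.1,0,20]';  python3 -m handwheel '[-8.8,0,0.4,0,0.1,0,20,-8.8,0,0.4,0,0.1,0,20,-8.8,0,0.4,0,0.1,0,20,0,0,0,0,0,0,20]'
python3 - <<'E'
from h import *
p,d=env.capture("wrist");cv2.imwrite("pics/w8.png",p)
t=env.state()["tcp_pos"][:2]-[.5624,-.045];print(np.hypot(*t),np.degrees(np.arctan2(*t[::-1])),(-99-np.degrees(np.arctan2(*t[::-1])))*np.pi/180)
E
```

```text
time: 10.4
tcp_pos: [0.527, -0.1248, 0.1264]
tool_rot: [[0.896, 0.01, 0.445], [-0.445, -0.001, 0.896], [0.009, -1.0, 0.004]]
contact_force: [6.1, -1.8, -6.2]
gripper_width: 0.0208
time: 10.8
tcp_pos: [0.5011, -0.1078, 0.1262]
tool_rot: [[0.727, 0.002, 0.687], [-0.687, 0.0, 0.727], [0.001, -1.0, 0.001]]
contact_force: [1.9, 1.9, 3.0]
gripper_width: 0.0207
0.0878859532822311 -133.9758438877499 0.6104436345047698
```

View pics/w8.png

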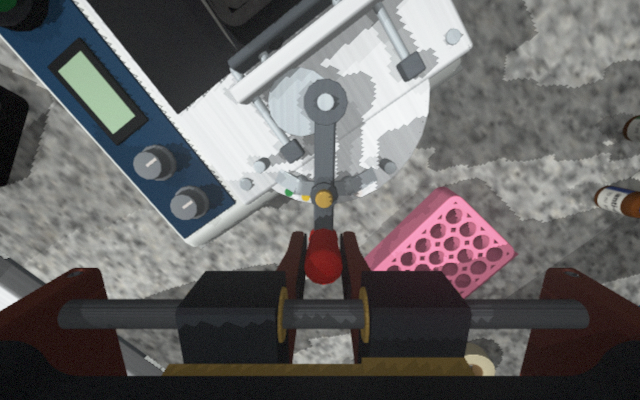

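At the first notch (0.61), following the arc exactly. On to the second stop.

```bash
python3 -m handwheel '[-8.8,0,0.4,0,0.1,0,20,-8.8,0,0.4,0,0.1,0,20,-8.8,0,0.4,0,0.1,0,20]';  python3 -m handwheel '[-8.8,0,0.4,0,0.1,0,20,-8.8,0,0.4,0,0.1,0,20,-8.8,0,0.4,0,0.1,0,20,-3.5,0,0.1,0,0.04,0,20,0,0,0,0,0,0,20]'
python3 - <<'E'
from h import *
p,d=env.capture("wrist");cv2.imwrite("pics/w9.png",p)
t=env.state()["tcp_pos"][:2]-[.5624,-.045];print(np.hypot(*t),(-99-np.degrees(np.arctan2(*t[::-1])))*np.pi/180)
E
```

```text
time: 11.15
tcp_pos: [0.4889, -0.0923, 0.1265]
tool_rot: [[0.489, 0.01, 0.872], [-0.872, -0.004, 0.489], [0.008, -1.0, 0.006]]
contact_force: [12.1, -12.2, -11.6]
gripper_width: 0.0211
time: 11.65
tcp_pos: [0.4761, -0.0618, 0.1263]
tool_rot: [[0.175, 0.003, 0.985], [-0.985, -0.002, 0.175], [0.003, -1.0, 0.003]]
contact_force: [2.5, -5.8, -2.4]
gripper_width: 0.0207
0.08799200853513121 1.2211953093845358
```

View pics/w9.png

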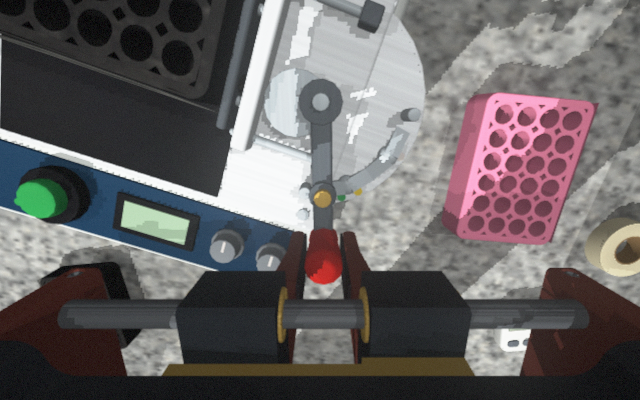

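```bash
python3 -m handwheel '[-2,0,0,0,0,0,20,0,0,0,0,0,0,20,1.5,0,0,0,0,0,25,0,0,0,0,0,0,40,0,0,0,0,0,0,45,0,-10,0,0,0,0,45,0,-40,0,0,0,0,45,0,-45,0,0,0,0,45,0,-45,0,0,0,0,45,0,-45,0,0,0,0,45,0,0,0,0,0,0,45]'
python3 - <<'E'
from h import *
import pickle
s=env.state();p,d=env.capture("wrist");cv2.imwrite("pics/w10.png",p);pickle.dump({k:s[k] for k in("tcp_pos","tool_rot")},open("s10.pkl","wb"))
E
```

```text
time: 12.8
tcp_pos: [0.477, -0.0591, 0.3176]
tool_rot: [[0.175, 0.011, 0.985], [-0.985, -0.001, 0.175], [0.003, -1.0, 0.011]]
contact_force: [0.8, -0.3, -0.9]
gripper_width: 0.0449
```

View pics/w10.png

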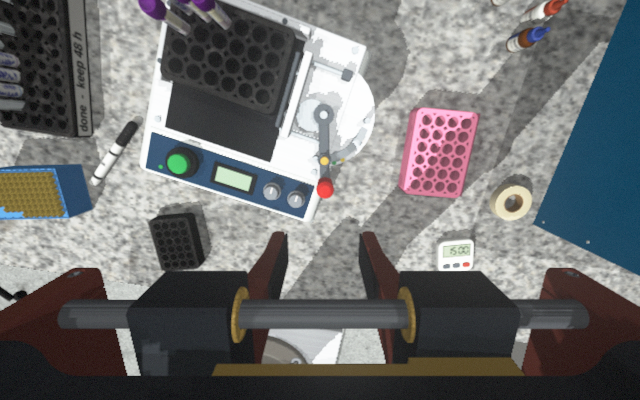

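```bash
python3 -m handwheel '[-49,0,5.6,0,0,0,0,-49,0,5.6,0,0,0,0,-49,0,5.6,0,0,0,0,-49,0,5.6,0,0,0,0,0,0,0,0,0.11,0,0,0,0,0,0,0.11,0,0,0,0,0,0,0.11,0,0,0,0,0,0,0,0,0]'
python3 - <<'E'
from h import *
import pickle
z=np.load("sh.npz");s0=pickle.load(open("s10.pkl","rb"));q=ray(cam("wrist",s0),325,187,.155);t=q[:2]-[.5624,-.045];print("lever",np.hypot(*t),(-99-np.degrees(np.arctan2(*t[::-1])))*np.pi/180)
s=env.state();p,d=env.capture("wrist");cv2.imwrite("pics/w11.png",p);pickle.dump({k:s[k] for k in("tcp_pos","tool_rot")},open("s11.pkl","wb"));np.save("d11.npy",d)
h=cv2.cvtColor(p,cv2.COLOR_BGR2HSV);m=cv2.inRange(h,(50,120,60),(85,255,255));n,l,st,c=cv2.connectedComponentsWithStats(m)
C=cam("wrist",s)
for i in range(1,n):
    if st[i,4]>100: print(st[i],c[i],dp(C,*c[i],np.median(d[l==i])),ray(C,*c[i],.1))
E
```

```text
time: 13.65
tcp_pos: [0.461, 0.1372, 0.3095]
tool_rot: [[-0.154, -0.003, 0.988], [-0.988, -0.001, -0.154], [0.001, -1.0, -0.002]]
contact_force: [0.4, 0.1, 0.2]
gripper_width: 0.0005
lever 0.08438999639258354 1.2113708973509634
[310 167  21  20 321] [320.08099688 176.53271028] [0.46482756 0.139907   0.10073829] [0.4646814 0.1399367 0.1      ]
```

View pics/w11.png

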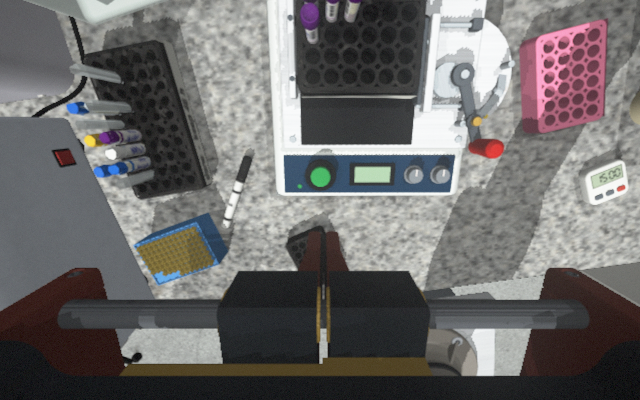

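Run:
```python
from h import *
import pickle
z=np.load("sh.npz");C=cam("wrist",pickle.load(open("s11.pkl","rb")))
p=cv2.imread("pics/w11.png");cv2.imwrite("pics/w11c.png",cv2.resize(p[0:200,270:520],None,fx=3,fy=3,interpolation=cv2.INTER_CUBIC))
```

```text
(no output)
```

View pics/w11c.png

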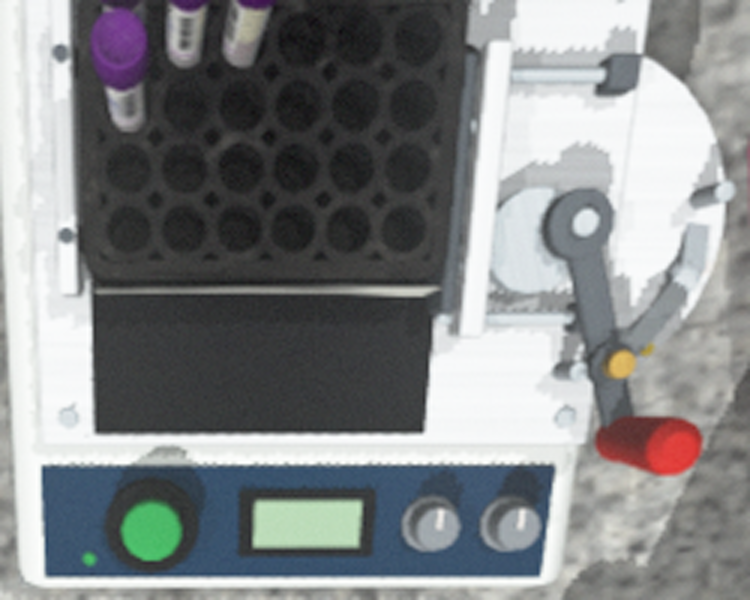

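```bash
python3 - <<'E'
from h import *
import pickle
z=np.load("sh.npz");C=cam("wrist",pickle.load(open("s11.pkl","rb")))
for n,(a,b),h in(("fL",(110,283),.134),("fR",(430,283),.134),("L",(86,200),.134),("R",(448,200),.134),("matF",(200,432),.1)):
    q=ray(C,270+a/3,b/3,h);print(n,((q[:2]-z["t"])@z["R"]*1000).round(1))
E
python3 -m handwheel '[-3,40,4,0,0,0,0,0,45,0,0,0,0,0,0,45,0,0,0,0,0,0,40,0,0,0,0,0,0,20,0,0,0,0,0,0,6,0,0,0,0,0,0,0,0,0,0,0,0]'
```

```text
fL [ 5.2 83.1]
fR [  5.3 -37.5]
L [33.7 91.5]
R [ 33.8 -41.4]
matF [-52.8  46.7]
time: 14.4
tcp_pos: [0.4659, 0.1395, 0.1141]
tool_rot: [[-0.153, -0.002, 0.988], [-0.988, -0.0, -0.153], [0.001, -1.0, -0.002]]
contact_force: [0.6, 0.0, 0.1]
gripper_width: 0.0004
```

Run:
```python
from h import *
import pickle
z=np.load("sh.npz")
for f_,o,k,pts in(("s5.pkl",150,2.4,[(324,329),(525,329),(364,288),(525,288),(297,366),(540,365)]),("s11.pkl",270,3,[(129,231),(403,229),(184,167),(408,165),(97,291),(437,291)])):
    C=cam("wrist",pickle.load(open(f_,"rb")))
    for i,(a,b) in enumerate(pts):
        q=ray(C,o+a/k,b/k,.134 if i<4 else .13);print(f_,((q[:2]-z["t"])@z["R"]*1000).round(1))
    for a,b in ([(298,461),(538,459)] if k<3 else [(97,432),(425,432)]):
        q=ray(C,o+a/k,b/k,.1);print("mat",((q[:2]-z["t"])@z["R"]*1000).round(1))
```

```text
s5.pkl [24.1 68.6]
s5.pkl [ 24.2 -34.5]
s5.pkl [44.3 47.7]
s5.pkl [ 44.4 -33.6]
s5.pkl [ 4.9 84.1]
s5.pkl [  5.6 -43.8]
mat [-54.   91.5]
mat [-52.5 -50.9]
s11.pkl [23.2 75.8]
s11.pkl [ 24.  -25.7]
s11.pkl [44.6 55.6]
s11.pkl [ 45.4 -25.7]
s11.pkl [ 2.6 88.3]
s11.pkl [  2.8 -41.6]
mat [-52.9  91.5]
mat [-52.7 -51.3]
```

```bash
python3 -m handwheel '[0,10,0,0,0,0,0,0,5,0,0,0,0,0,0,0,0,0,0,0,0]';python3 -m handwheel '[0,4,0,0,0,0,0,0,2,0,0,0,0,0,0,0,0,0,0,0,0]'
```

```text
time: 14.7
tcp_pos: [0.4671, 0.1398, 0.1]
tool_rot: [[-0.154, 0.001, 0.988], [-0.988, 0.0, -0.154], [-0.001, -1.0, 0.001]]
contact_force: [0.6, 0.0, 2.1]
gripper_width: 0.0005
time: 15.0
tcp_pos: [0.4672, 0.1398, 0.0952]
tool_rot: [[-0.155, 0.002, 0.988], [-0.988, -0.0, -0.155], [0.0, -1.0, 0.002]]
contact_force: [-3.7, -1.7, 15.3]
gripper_width: 0.0003
```

```bash
python3 -m handwheel '[0,1,0,0,0,0,0,0,0,0,0,0,0,0,0,0,0,0,0,0,0]';python3 -m handwheel '[0,-10,0,0,0,0,0,0,-20,0,0,0,0,0,0,-40,0,0,0,0,0,0,-45,0,0,0,0,0,0,-45,0,0,0,0,0,0,-45,0,0,0,0,0,0,0,0,0,0,0,0]'
python3 - <<'E'
from h import *
import pickle
s=env.state();p,d=env.capture("wrist");cv2.imwrite("pics/w12.png",p)
C=cam("wrist",s);h=cv2.cvtColor(p,cv2.COLOR_BGR2HSV);m=cv2.inRange(h,(50,120,60),(85,255,255));n,l,st,c=cv2.connectedComponentsWithStats(m)
for i in range(1,n):
    if st[i,4]>100: print(st[i],c[i],dp(C,*c[i],np.median(d[l==i])))
E
```

```text
time: 15.3
tcp_pos: [0.4673, 0.1398, 0.095]
tool_rot: [[-0.155, 0.002, 0.988], [-0.988, -0.001, -0.155], [0.0, -1.0, 0.002]]
contact_force: [-6.1, -3.2, 24.7]
gripper_width: 0.0002
time: 16.0
tcp_pos: [0.4692, 0.1411, 0.3037]
tool_rot: [[-0.155, 0.01, 0.988], [-0.988, 0.003, -0.155], [-0.004, -1.0, 0.01]]
contact_force: [1.0, -0.6, 0.9]
gripper_width: 0.0003
[315 175  20  20 316] [324.71835443 184.70886076] [0.4648971  0.13992379 0.10089034]
```

View pics/w12.png

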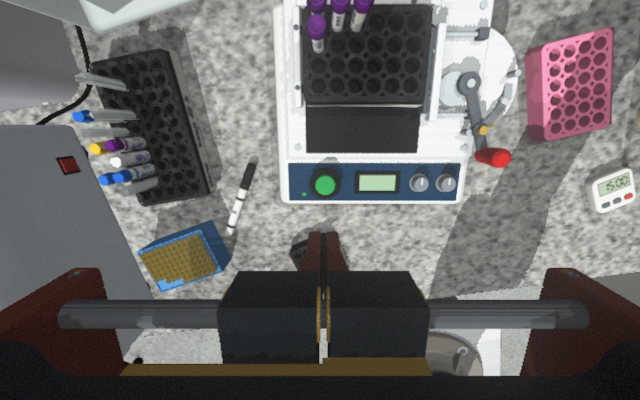

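```bash
python3 -m handwheel '[0,-10,-20,0,0,0,0,0,0,0,0,0,0,0]'
python3 - <<'E'
from h import *
p,d=env.capture("top");cv2.imwrite("pics/top13.png",cv2.resize(p[100:280,180:460],None,fx=2.8,fy=2.8))
E
```

```text
time: 16.25
tcp_pos: [0.4449, 0.1431, 0.3072]
tool_rot: [[-0.153, -0.001, 0.988], [-0.988, -0.001, -0.153], [0.001, -1.0, -0.001]]
contact_force: [0.3, 0.6, 0.0]
gripper_width: 0.0005
```

View pics/top13.png

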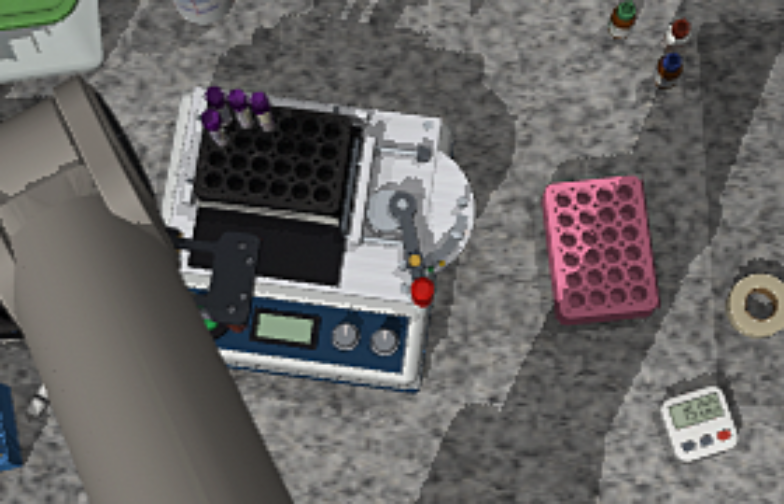

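The top view shows the rack against the stop and clamped, with all four tubes in it and the lever at its second stop. The pink rack, tape, timer and droppers stand clear.

```bash
python3 -c "
from station import env
print(env.hand_in())"
```

```text
the job is handed in; nothing more can be done
None
```

The job is done and handed in at about 16 s, with nothing touching the robot at the end.

- **Rack:** I pushed it back with the shut fingertips until it stalled against the back stop, at about 15 N. In the picture taken afterwards its front edge lay at x = 7.4 to 8.0 mm in the shaker's frame (8 mm is home), and it looked square.
- **Clamp lever:** I swung it through the first notch (0.61) to the second stop. It read 1.22 from the tool position while I held it. After letting go the camera gave 1.21, though that measurement put the handle 84 mm from the pivot instead of 88.
- **Clamped rack:** Closing the jaw moved the rack about 8 mm left to the rail, and the pockets' x stayed within 1 mm of where it was. One direct reading of the front edge came out 2 to 3 mm lower. I took that to be the front label and relied on the pockets.
- **Start button:** I pressed it only after clamping. It stopped about 5.7 mm down, with the force rising from 15 to 25 N at the bottom, and it came back up to its starting height (0.101 m) when released.
- **Tubes and bench:** The last pictures show all four tubes in the rack. The pink rack, tape, timer, marker and dropper bottles look undisturbed, judged by eye and not measured.

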